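# Restock the brush crock beside the price card

## Robot

A 6-joint arm with a two-finger parallel gripper is mounted at the origin on the work surface. World frame = base frame: x ahead of the robot, y to its left, z up, the work surface at z = 0. Lengths are in m, angles in rad, forces in N, time in s.
With the tool pointing down it reaches from about 0.35 to 0.975 m from the base axis. Payload 17.4 kg.
Tool frame: the origin (TCP) lies between the finger pads; the fingertips stand 14 mm ahead of it and the grasp point (between the pads) lies 5 mm behind it (arm.nose_length is the distance from the TCP to the fingertips, in m); x points along the fingers, y is the direction in which the jaws open and shut, and the axes are right-handed (so a half turn about x gives the same grasp; the last joint's range is limited). The gripper opens to 85 mm and grips with 20 to 120 N. Pads are 22 mm wide; open, the fingers measure 114 mm over their backs; the gripper's body (76 mm by 85 mm) begins 54 mm behind the grasp point. The pads swing forward as they close: fully open they stand 13 mm farther back than shut.
Start: joints at [1.229, 0.116, 1.442, -0, 1.584, -0.038], TCP at [0.202, 0.644, 0.217] pointing down, gripper open.
Joint ranges: [-2.83, 2.83], [-0.83, 2.19], [0.07, 2.5], [-1.14, 4.28], [0.01, 3], [-2.97, 2.97]. Speed limits (rad/s): [1.89, 1.89, 2.22, 3.14, 3.14, 3.14].

## Interface

Orientations are given as a rotation vector (axis times angle).
In Python, from workcell import arm gives the robot as it stands. The module is installed in compiled form; this text tells all that it offers.
- The arm moves only by the tool carry_out, never from a script. Its argument "rows" is a list of rows, each a list of 7 numbers: the turn, a rotation vector about the tool's x, y, z in degrees, then the shift along the tool's x, y, z in mm, then the finger opening in mm, from 0 to 85.4. In form: [[rx, ry, rz, tx, ty, tz, jaw], ...]. A call has 1 to 8 rows; each row shifts and turns the commanded pose from where the row before left it, along the tool's axes as they then stand; what a row does not reach is not made up. A row lasts 1/12 s, in which the tool goes at most 41.7 mm and 7.16 degrees, less where a joint would pass 70% of its speed; a pose out of reach is approached as far as the arm can. A call with a gripper value outside its range is refused whole. The fingers move at their own pace and stop on an object; "newtons" is the grip in N (left out, the last holds). Time passes only in rows, so rows that do not move let the fingers close. It gives the time, the measured TCP pose, the force and the opening at its end, in the units of the state.
- arm.observe(): the state, without advancing time (a new reading comes with each control period).
- arm.read_camera(name): name is "scene" or "top" or "wrist"; returns a dict with "pixels" (400x640x3 uint8, red, green, blue), "K" (3x3 intrinsics, pixels), "dist_coeffs" ([k1, k2, p1, p2, k3] as OpenCV has them; the pictures are not rectified), "rvec" (rotation vector, rad) and "tvec" (3), from world to camera coordinates, as OpenCV has them. Camera axes: x right, y down, z forward; pixel columns grow to the right and rows downward; lengths in m; the calibration is good to about 2 mm. A picture is of the moment at which its call begins. There is no depth.
- arm.close_job(): hands the job in, once; it reports no verdict.
Trained networks look in a picture, given as the dict that the camera call returned (one of the last four; its "shot" number tells which), for a name from the list of things; names that differ only in an ending like _2 or _b are one class to them, and where a whole thing is asked for, a point or a joint stands for the part that bears it (a point fixed in the world has none). Each returns a list of dicts, best first, with "score" (0 to 1); they miss things now and then, are a little off and sometimes report something else, mostly with a low value. They report only what shows in the picture. A call takes as long as a camera call.
- arm.recognise(label, picture): "centre" ([column, row] in pixels, amid what is visible of it).
- arm.mark_of(label, picture): "centre" ([column, row] in pixels: a listed point, or the origin of a listed thing).
The state is a dict: "clock": time; "joint_pos": joint angles; "dq": joint speeds; "joint_torque": joint torques, N m; "tool_pos": TCP position; "orientation": TCP orientation; "contact_force": force on the tool from outside, world axes, zero at the start; "ft_torque": the same for the moment, N m; "finger_gap": finger opening in m.
Only numpy, scipy, OpenCV 4.12 (cv2) and the standard library are available. Lean on these libraries where they do the work, as an engineer would, in place of code of your own. Each camera call takes 0.05 s, during which the arm holds its last target. There are 200 camera calls.

## Task

Take the green dish brush out of the delivery carton and put it in the blue display crock, handle end down, so that it leans on the rim directly opposite the price card and leaves the card clear. Keep hold of it until the handle end is down at the bottom of the crock, do not drop it in, then let go and leave it at rest. Do not shift the crock, and leave the other brushes, the spray bottle and the soap box as they are.

Things in the scene. Friction and masses are not known exactly. Their poses are not given: they have to be found in the camera images.
- brush_green: Dish brush, 210 mm long, 50 g: wooden handle, green plastic head up. Origin: centre of the handle's lower end; z along the brush to the head. Round handle 150 mm long, 18 mm thick low down, 13 mm at the neck; centre of mass 107 mm along z. Stands in one of the carton's holes, lower end 8 mm above the counter, with 2 mm play, so it may lean 3 degrees.
- green_tail (a point): Centre of the lower end of the green brush's handle (the brush's origin).
- green_head (a point): Middle of the green head, on the brush's axis 180 mm from the lower end. The head's flat rigid back, the place to grip, is an oblong from 150 to 210 mm along z with half-round ends, 36 mm wide along x (straight clear side edges from 168 to 192 mm), 11 mm thick along y; a pale bristle block 24 mm wide, 46 mm high stands 14 mm out of it on the +y side.
- crock: Blue stoneware display crock, loose, 0.85 kg, round: 100 mm outer and 90 mm inner diameter, 118 mm high, inner floor 8 mm above the counter. Origin: centre of the underside; z up. A price card is clipped on the rim at its +x side, which faces within 70 degrees of the world's +x.
- crock_floor (a point): Centre of the crock's inner floor.
- crock_rest (a point): Inner edge of the rim exactly opposite the price card (the crock's -x side), 118 mm above the counter.
- crock_card (a point): Middle of the price card on the crock's +x rim: upright plate 62 mm wide (y), 3 mm thick, yellow and red outside, from 108 to 146 mm above the counter, so it stands 28 mm above the rim: pass over it. Its white clip, 22 mm wide, stands 3 mm in from the rim's inner face.
- carton: Opened brown delivery carton, fixed, 250 mm (x) by 116 mm (y), 88 mm high; folded-down flaps add 16 mm on each side. Origin: centre of the underside. Three 22 mm holes in a row along x, at -75, 0 and +75 mm, from the white filler's top face 70 mm above the counter down to 8 mm; a brush stands in each, the head's width within 12 degrees of the carton's y.
- brush_white: Same brush with a white head, stays in the carton. Origin and axes as for the green one.
- brush_orange: Same brush with an orange head, stays in the carton. Origin and axes as for the green one.
- spray: Blue trigger spray bottle with a white spray head, 74 mm diameter, 220 mm high, stands on the far side of the work; stays. Origin: centre of the underside.
- soap: White and green soap box 62 by 95 by 34 mm lying on the counter between the crock and the carton; stays. Origin: centre of the underside.

How it is judged:
By the outcome, as a careful person would: the job done as asked, in the order asked, and still so for the second after the job is handed in, with the robot touching nothing.
It also fails if it takes over 48 s, if anything falls off the work surface, if the arm or the gripper's body presses on something with over 40 N, if the wrist force passes 120 N, or if a joint passes its speed limit or range.

## Working session

There is one attempt and no reset: what is moved stays moved. The work goes in short steps, Python scripts to look and compute and a tool call to move; the robot and the scene stay as the last step left them, time stands still between calls to the robot, and variables do not carry over. Pictures are saved under pics/ and viewed, about 8 in all and at most 12, crops included, and the job is handed in when it is done.

Besides the shell and the picture viewer there is one more tool, called after "Emit:" by a JSON object that holds its "op" and its "data", one argument or row to a line. carry_out: Moves the arm, as the interface text tells. Its arguments: {"type":"object","properties":{"rows":{"type":"array"},"newtons":{"type":"number"}},"required":["rows"]}

```bash
mkdir -p pics; cat > h.py <<'E'
import numpy as np, cv2
from workcell import arm
from scipy.spatial.transform import Rotation as R
def ray(p,px):
    Rm=cv2.Rodrigues(np.array(p['rvec'],float))[0]; t=np.array(p['tvec'],float).ravel()
    u=cv2.undistortPoints(np.array([[px]],float),np.array(p['K'],float),np.array(p['dist_coeffs'],float)).ravel()
    d=Rm.T@np.array([u[0],u[1],1]); return -Rm.T@t, d/np.linalg.norm(d)
def atz(p,px,z):
    c,d=ray(p,px); return c+d*(z-c[2])/d[2]
def tri(obs):
    A=np.zeros((3,3));b=np.zeros(3)
    for p,px in obs:
        c,d=ray(p,px);M=np.eye(3)-np.outer(d,d);A+=M;b+=M@c
    x=np.linalg.solve(A,b)
    return x,[1e3*np.linalg.norm((np.eye(3)-np.outer(ray(p,px)[1],ray(p,px)[1]))@(x-ray(p,px)[0])) for p,px in obs]
def proj(p,X):
    return cv2.projectPoints(np.array(X,float).reshape(-1,3),np.array(p['rvec'],float),np.array(p['tvec'],float),np.array(p['K'],float),np.array(p['dist_coeffs'],float))[0].reshape(-1,2)
def save(p,name):
    cv2.imwrite('pics/'+name,cv2.cvtColor(p['pixels'],cv2.COLOR_RGB2BGR))
E
python3 - <<'E'
from h import *
np.set_printoptions(precision=4,suppress=True)
P={n:arm.read_camera(n) for n in('scene','top','wrist')}
for n,p in P.items():
    save(p,n+'0.png'); print(n,ray(p,[320,200]))
names=['green_tail','green_head','crock','crock_floor','crock_rest','crock_card','carton','brush_green','brush_white','brush_orange','spray','soap']
for nm in names:
    obs=[]
    for n,p in P.items():
        r=arm.mark_of(nm,p)[:2]
        print(nm,n,[(np.round(k['centre'],1).tolist(),round(k['score'],2)) for k in r])
        if r and r[0]['score']>.4: obs.append((p,r[0]['centre']))
    if len(obs)>1: print('   TRI',*tri(obs))
s=arm.observe();print(s)
E
python3 -c "
import cv2,numpy as np
a=cv2.imread('pics/scene0.png');b=cv2.imread('pics/top0.png')
cv2.imwrite('pics/both.png',cv2.resize(np.vstack([a,b]),(480,600)))"
```

```text
scene (array([1.1686, 0.7522, 0.7598]), array([-0.489 , -0.6747, -0.5529]))
top (array([0.5235, 0.0086, 1.0137]), array([ 0.0662, -0.0402, -0.997 ]))
wrist (array([0.1254, 0.6675, 0.3727]), array([ 0.301 , -0.0947, -0.9489]))
green_tail scene []
green_tail top []
green_tail wrist []
green_head scene [([327.8, 138.6], 0.77)]
green_head top [([409.6, 259.1], 0.89)]
green_head wrist [([41.2, 391.8], 0.58)]
   TRI [ 0.4697 -0.1759  0.0614] [np.float64(120.49446944918229), np.float64(42.0365878839572), np.float64(148.3539463699766)]
crock scene [([398.4, 274.1], 0.68)]
crock top [([218.5, 228.6], 0.68)]
crock wrist [([147.8, 399.0], 0.75)]
   TRI [ 0.5263  0.1933 -0.0057] [np.float64(0.2644836068517423), np.float64(4.166339328541203), np.float64(4.325875106477217)]
crock_floor scene [([398.9, 270.8], 0.8)]
crock_floor top [([216.2, 228.6], 0.63)]
crock_floor wrist []
   TRI [0.5239 0.1931 0.0039] [np.float64(1.286212434991516), np.float64(1.286212434991462)]
crock_rest scene [([401.3, 223.1], 0.68)]
crock_rest top [([226.4, 242.8], 0.76), ([301.5, 264.6], 0.22)]
crock_rest wrist []
   TRI
[... 1104 characters left out ...]

soap top [([300.5, 263.4], 0.94), ([393.7, 222.9], 0.36)]
soap wrist [([40.2, 391.8], 0.7)]
   TRI [ 0.4517  0.0076 -0.0005] [np.float64(1.5999311909715042), np.float64(1.2602340189432653), np.float64(1.230657624575869)]
{'clock': 1.95, 'joint_pos': array([ 1.2292,  0.116 ,  1.4416,  0.    ,  1.584 , -0.0378]), 'dq': array([-0.0003, -0.0002,  0.0012,  0.0011, -0.0002,  0.0006]), 'joint_torque': array([  0.003 , -73.1713, -63.2657,   0.0001,   0.0004,   0.    ]), 'tool_pos': array([0.2019, 0.6441, 0.2167]), 'orientation': array([ 0.2385,  1.5577, -0.2385]), 'contact_force': array([-0.1998,  0.3685,  0.9703]), 'ft_torque': array([-0.0157, -0.0011,  0.0064]), 'finger_gap': 0.08559780586227328}
```

View pics/scene0.png

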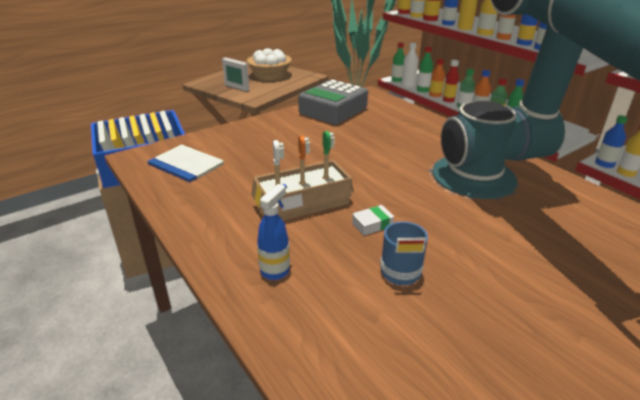

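View pics/top0.png

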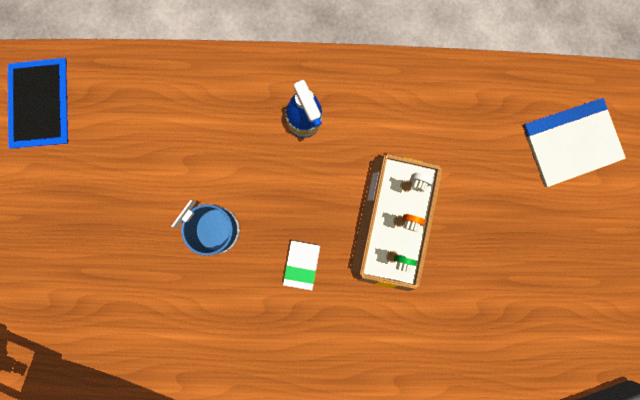

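The carton holds white, orange and green heads (scene 278/304/328, rows 138–155). Green is nearest the robot, at top (405,261), with its pale bristles toward the robot. The crock is at top (210,230) with its card at (185,214), upper left.

```bash
python3 - <<'E'
from h import *
np.set_printoptions(precision=4,suppress=True)
t=arm.read_camera('top');s=arm.read_camera('scene')
for n in ['green_head','crock','crock_rest','crock_card','crock_floor']:
    a=arm.mark_of(n,t);b=arm.mark_of(n,s)
    z={'green_head':.188,'crock':0,'crock_rest':.118,'crock_card':.127,'crock_floor':.008}[n]
    if a and b: print(n,'tri',*tri([(t,a[0]['centre']),(s,b[0]['centre'])]),'top@z',atz(t,a[0]['centre'],z)[:2],'scene@z',atz(s,b[0]['centre'],z)[:2])
hsv=cv2.cvtColor(t['pixels'],cv2.COLOR_RGB2HSV)
m=cv2.inRange(hsv,(50,100,50),(85,255,255));m[:, :385]=0;m[:,430:]=0;m[:240]=0;m[280:]=0
ys,xs=np.nonzero(m);print(len(xs),xs.min(),xs.max(),ys.min(),ys.max())
r=cv2.minAreaRect(np.c_[xs,ys].astype(np.float32));b=cv2.boxPoints(r);print(r,[atz(t,q,.2)[:2] for q in b])
# carton edges direction
m=cv2.inRange(hsv,(0,0,215),(180,60,255));m[:, :355]=0;m[:,445:]=0
m[:140]=0;m[300:]=0
ys,xs=np.nonzero(m);r=cv2.minAreaRect(np.c_[xs,ys].astype(np.float32));print('filler',r,[atz(t,q,.07)[:2] for q in cv2.boxPoints(r)])
c=cv2.resize(t['pixels'][170:290,340:450],None,fx=5,fy=5,interpolation=cv2.INTER_CUBIC)
cv2.imwrite('pics/crop1.png',c[:,:,::-1])
E
```

```text
green_head tri [ 0.4746 -0.1852  0.1955] [np.float64(2.1541387508368395), np.float64(2.1541387508368)] top@z [ 0.4758 -0.1884] scene@z [ 0.4639 -0.196 ]
crock tri [ 0.5272  0.1897 -0.0089] [np.float64(1.6349984558994872), np.float64(1.6349984558993176)] top@z [0.5284 0.187 ] scene@z [0.5334 0.1972]
crock_rest tri [0.4964 0.1527 0.1069] [np.float64(2.0949438322706597), np.float64(2.0949438322706255)] top@z [0.4952 0.1524] scene@z [0.5096 0.1618]
crock_floor tri [ 0.5177  0.1945 -0.0012] [np.float64(2.1362570994902144), np.float64(2.136257099490399)] top@z [0.5162 0.1943] scene@z [0.5273 0.2001]
136 394 417 256 265
((405.4151306152344, 260.04718017578125), (23.07657241821289, 6.4559454917907715), 15.945395469665527) [array([ 0.4735, -0.1568]), array([ 0.4845, -0.1599]), array([ 0.4738, -0.2001]), array([ 0.4627, -0.197 ])]
filler ((399.4056091308594, 221.10238647460938), (49.84258270263672, 116.58196258544922), 11.712471961975098) [array([ 0.4377, -0.1209]), array([ 0.675 , -0.1676]), array([ 0.6564, -0.2714]), array([ 0.4181, -0.2225])]
```

View pics/crop1.png

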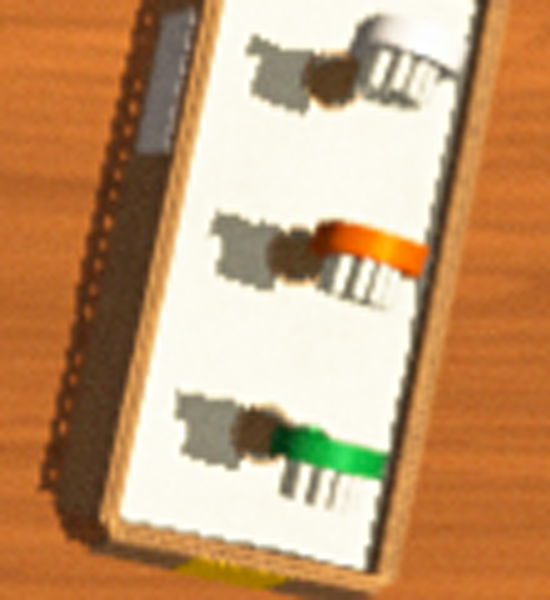

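Filler and head agree: the green brush is near (0.475, -0.185), almost upright. Bristles point toward −x and the carton yaw is about −11°. I'll plan the hover next.

```bash
cat >> h.py <<'E'
def pose():
    s=arm.observe();return R.from_rotvec(s['orientation']),np.array(s['tool_pos']),s
def Rdown(yaw,axis=(0,0,-1)):
    """tool x along axis, tool y horizontal-ish at yaw deg"""
    x=np.array(axis,float);x/=np.linalg.norm(x);y=np.array([np.cos(np.radians(yaw)),np.sin(np.radians(yaw)),0]);y-=x*(x@y);y/=np.linalg.norm(y)
    return R.from_matrix(np.c_[x,y,np.cross(x,y)])
def plan(Rt,pt,start=None,nmin=1):
    R0,p0=start if start else pose()[:2]
    rv=(R0.inv()*Rt).as_rotvec(degrees=True);d=np.array(pt)-p0
    n=max(nmin,int(np.ceil(max(np.linalg.norm(rv)/6.9,np.linalg.norm(d)*1e3/40))))
    print('n',n,'rot tot',np.round(rv,1),'dist',np.round(d*1e3,1))
    for k in range(n):
        Rk=R0*R.from_rotvec(rv*k/n,degrees=True)
        print(np.round(np.r_[rv/n,Rk.inv().apply(d/n)*1e3],1).tolist())
    return Rt,np.array(pt)
E
python3 - <<'E'
from h import *
R0,p0,s=pose();print(np.round(R0.as_matrix(),3))
st=plan(R0,p0+[0,0,.1])
plan(Rdown(76),[.475,-.185,.31],st)
E
```

```text
[[-0.     0.299  0.954]
 [-0.     0.954 -0.299]
 [-1.    -0.    -0.   ]]
n 3 rot tot [0. 0. 0.] dist [  0.   0. 100.]
[0.0, 0.0, 0.0, -33.3, -0.0, -0.0]
[0.0, 0.0, 0.0, -33.3, -0.0, -0.0]
[0.0, 0.0, 0.0, -33.3, -0.0, -0.0]
n 22 rot tot [-3.4 -0.   0. ] dist [ 273.1 -829.1   -6.7]
[-0.2, -0.0, 0.0, 0.3, -32.2, 23.1]
[-0.2, -0.0, 0.0, 0.3, -32.3, 23.0]
[-0.2, -0.0, 0.0, 0.3, -32.4, 22.9]
[-0.2, -0.0, 0.0, 0.3, -32.4, 22.9]
[-0.2, -0.0, 0.0, 0.3, -32.5, 22.8]
[-0.2, -0.0, 0.0, 0.3, -32.6, 22.7]
[-0.2, -0.0, 0.0, 0.3, -32.6, 22.6]
[-0.2, -0.0, 0.0, 0.3, -32.7, 22.5]
[-0.2, -0.0, 0.0, 0.3, -32.7, 22.4]
[-0.2, -0.0, 0.0, 0.3, -32.8, 22.3]
[-0.2, -0.0, 0.0, 0.3, -32.9, 22.2]
[-0.2, -0.0, 0.0, 0.3, -32.9, 22.1]
[-0.2, -0.0, 0.0, 0.3, -33.0, 22.1]
[-0.2, -0.0, 0.0, 0.3, -33.0, 22.0]
[-0.2, -0.0, 0.0, 0.3, -33.1, 21.9]
[-0.2, -0.0, 0.0, 0.3, -33.2, 21.8]
[-0.2, -0.0, 0.0, 0.3, -33.2, 21.7]
[-0.2, -0.0, 0.0, 0.3, -33.3, 21.6]
[-0.2, -0.0, 0.0, 0.3, -33.3, 21.5]
[-0.2, -0.0, 0.0, 0.3, -33.4, 21.4]
[-0.2, -0.0, 0.0, 0.3, -33.4, 21.3]
[-0.2, -0.0, 0.0, 0.3, -33.5, 21.3]
```

Emit:
{"op": "carry_out", "data": {
  "rows": [
    [0,0,0,-33,0,0,85],
    [0,0,0,-33,0,0,85],
    [0,0,0,-33,0,0,85],
    [0,0,0,0,-32,23,85],
    [0,0,0,0,-32,23,85],
    [0,0,0,0,-32,23,85],
    [0,0,0,0,-32,23,85],
    [0,0,0,0,-32,23,85]
  ],
  "newtons": 40
}}

```text
clock: 3.22
tool_pos: [0.2639, 0.4553, 0.3156]
orientation: [0.238, 1.558, -0.238]
contact_force: [0.4, -0.3, 0.1]
finger_gap: 0.0851
```

Emit:
{"op": "carry_out", "data": {
  "rows": [
    [0,0,0,0,-32,23,85],
    [0,0,0,0,-32,23,85],
    [0,0,0,0,-32,23,85],
    [0,0,0,0,-32,23,85],
    [0,0,0,0,-32,23,85],
    [0,0,0,0,-32,23,85],
    [0,0,0,0,-32,23,85],
    [0,0,0,0,-32,23,85]
  ]
}}

```text
clock: 3.88
tool_pos: [0.3627, 0.1559, 0.316]
orientation: [0.238, 1.557, -0.238]
contact_force: [1.2, 0.3, 0.2]
finger_gap: 0.085
```

Emit:
{"op": "carry_out", "data": {
  "rows": [
    [0,0,0,0,-32,23,85],
    [0,0,0,0,-32,23,85],
    [0,0,0,0,-32,23,85],
    [0,0,0,0,-32,23,85],
    [0,0,0,0,0,0,85],
    [0,0,0,0,0,0,85]
  ]
}}

```text
clock: 4.38
tool_pos: [0.4125, 0.0062, 0.3156]
orientation: [0.242, 1.558, -0.242]
contact_force: [0.4, 0.1, -0.5]
finger_gap: 0.0849
```

```bash
python3 - <<'E'
from h import *
np.set_printoptions(precision=4,suppress=True)
R0,p0,s=pose();print(s['clock'],p0,s['joint_pos'],s['contact_force'])
P={n:arm.read_camera(n) for n in('wrist','top','scene')}
save(P['wrist'],'w1.png')
o=[]
for n,p in P.items():
    a=arm.mark_of('green_head',p);print(n,a[:2],atz(p,a[0]['centre'],.188)[:2] if a else '')
    if a:o.append((p,a[0]['centre']))
if len(o)>1:print(tri(o))
E
```

```text
4.3833 [0.4125 0.0062 0.3156] [-0.0468 -0.4731  1.7964  0.      1.8187 -1.3094] [ 0.3519  0.0554 -0.4652]
wrist [{'centre': [190.5, 282.9], 'score': 0.79}] [ 0.4787 -0.1774]
top [{'centre': [406.8, 260.1], 'score': 0.92}] [ 0.4728 -0.1837]
scene [{'centre': [327.1, 139.2], 'score': 0.8}, {'centre': [401.4, 223.7], 'score': 0.39}] [ 0.4649 -0.1865]
(array([ 0.474 , -0.1775,  0.1939]), [np.float64(4.422592321865031), np.float64(4.73971374023997), np.float64(1.9472461811203234)])
```

View pics/w1.png

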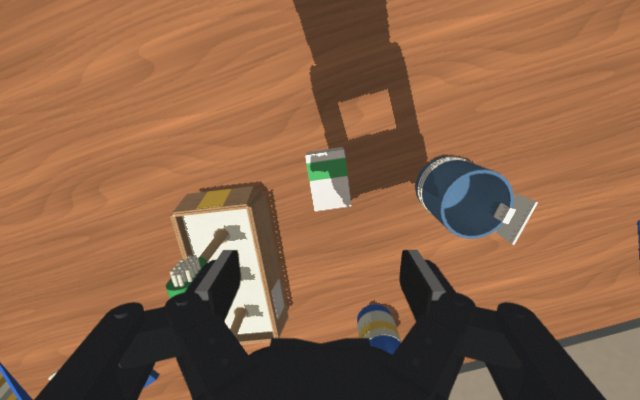

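The wrist view shows the crock at (475,200) with its card at (518,218), and the green head at (185,280) behind a finger. Next I take crock marks from this view and plan the rest of the hover.

```bash
python3 - <<'E'
from h import *
np.set_printoptions(precision=4,suppress=True)
P={n:arm.read_camera(n) for n in('wrist','top','scene')}
Z={'crock':0,'crock_rest':.118,'crock_card':.127,'crock_floor':.008}
for n in Z:
    o=[]
    for k,p in P.items():
        a=arm.mark_of(n,p)
        if a and a[0]['score']>.4: o.append((p,a[0]['centre']));print(n,k,round(a[0]['score'],2),atz(p,a[0]['centre'],Z[n])[:2])
    if len(o)>1:print('  tri',*tri(o))
plan(Rdown(76),[.474,-.183,.30])
E
```

```text
crock wrist 0.85 [0.5292 0.1955]
crock top 0.75 [0.5224 0.189 ]
crock scene 0.92 [0.5328 0.2014]
  tri [ 0.5266  0.1943 -0.0055] [np.float64(5.101231145520874), np.float64(5.971234876744583), np.float64(2.5657147083958978)]
crock_rest wrist 0.7 [0.4968 0.1579]
crock_rest scene 0.75 [0.4922 0.1536]
  tri [0.4955 0.1567 0.1212] [np.float64(0.11079231203317975), np.float64(0.11079231203327575)]
crock_card wrist 0.68 [0.5516 0.2377]
crock_card top 0.91 [0.548  0.2342]
crock_card scene 0.9 [0.5503 0.2319]
  tri [0.5497 0.2342 0.1291] [np.float64(1.9608307922999775), np.float64(1.85852538120594), np.float64(2.3476104636384565)]
crock_floor wrist 0.73 [0.5195 0.1952]
crock_floor top 0.79 [0.5202 0.1912]
crock_floor scene 0.97 [0.5286 0.1886]
  tri [0.5223 0.1913 0.0064] [np.float64(4.857997748250193), np.float64(2.147104751908113), np.float64(6.27301935046793)]
n 6 rot tot [-3.4 -0.   0. ] dist [  61.7 -191.   -15.7]
[-0.6, -0.0, 0.0, 2.6, -27.3, 19.3]
[-0.6, -0.0, 0.0, 2.6, -27.5, 19.1]
[-0.6, -0.0, 0.0, 2.6, -27.7, 18.8]
[-0.6, -0.0, 0.0, 2.6, -27.9, 18.5]
[-0.6, -0.0, 0.0, 2.6, -28.0, 18.2]
[-0.6, -0.0, 0.0, 2.6, -28.2, 18.0]
```

Emit:
{"op": "carry_out", "data": {
  "rows": [
    [-0.6,0,0,2.6,-27.5,19,85],
    [-0.6,0,0,2.6,-27.5,19,85],
    [-0.6,0,0,2.6,-27.5,19,85],
    [-0.6,0,0,2.6,-28,18.5,85],
    [-0.6,0,0,2.6,-28,18,85],
    [-0.6,0,0,2.6,-28,18,85],
    [0,0,0,0,0,0,85],
    [0,0,0,0,0,0,85]
  ]
}}

```text
clock: 6.1
tool_pos: [0.4739, -0.1839, 0.2993]
orientation: [0.191, 1.564, -0.191]
contact_force: [-0.1, -0.6, 0.1]
finger_gap: 0.0851
```

```bash
python3 - <<'E'
from h import *
np.set_printoptions(precision=4,suppress=True)
R0,p0,s=pose();print(s['clock'],p0,s['joint_pos'])
P={n:arm.read_camera(n) for n in('wrist','scene')}
save(P['wrist'],'w2.png')
o=[]
for n,p in P.items():
    a=arm.mark_of('green_head',p);print(n,a[:2],atz(p,a[0]['centre'],.188)[:2] if a else '')
    if a:o.append((p,a[0]['centre']))
if len(o)>1:print(tri(o))
p=P['wrist']
hsv=cv2.cvtColor(p['pixels'],cv2.COLOR_RGB2HSV)
m=cv2.inRange(hsv,(50,110,40),(85,255,255))
k,l,st,c=cv2.connectedComponentsWithStats(m)
for i in range(1,k):
    if st[i,4]>60: print(st[i],c[i])
E
```

```text
6.1 [ 0.4739 -0.1839  0.2993] [-0.4203 -0.2574  1.6635  0.      1.7373 -1.7479]
wrist [{'centre': [327.8, 189.5], 'score': 0.89}, {'centre': [326.8, 200.6], 'score': 0.41}] [ 0.4736 -0.176 ]
scene [{'centre': [327.7, 140.2], 'score': 0.76}] [ 0.4673 -0.1804]
(array([ 0.472 , -0.1754,  0.1916]), [np.float64(0.769211940044947), np.float64(0.769211940045052)])
[417  89  50  23 988] [441.6538 100.5132]
[309 180  35  23 498] [326.245  193.9699]
```

View pics/w2.png

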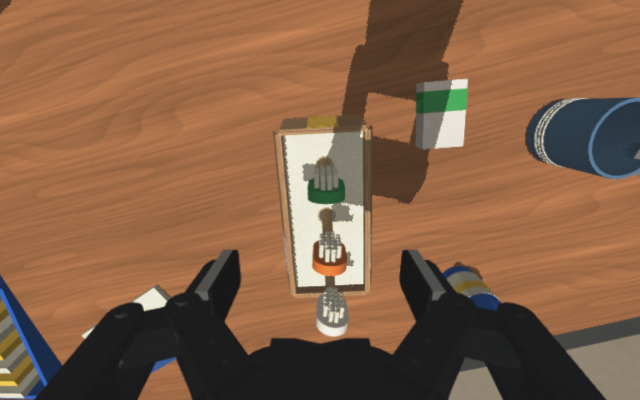

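The wrist view shows the green head at (326,194) while the finger midline is at column 320, so I shift about 6 mm in +y. Its width lines up with the jaws.

```bash
python3 - <<'E'
from h import *
p=arm.read_camera('wrist')
hsv=cv2.cvtColor(p['pixels'],cv2.COLOR_RGB2HSV)
m=cv2.inRange(hsv,(50,110,40),(85,255,255));m[:,400:]=0
# lower edge of band
pts=[(x,np.nonzero(m[:,x])[0].max()) for x in range(300,350) if m[170:210,x].any()]
print(pts[::4])
L,Rr=pts[3],pts[-4];a=atz(p,L,.2);b=atz(p,Rr,.2);print(a,b,np.degrees(np.arctan2(*(b-a)[[1,0]])))
R0,p0,s=pose()
print(proj(p,[[.473,-.178,.218],[.473,-.178,.188],[.473,-.178,.158],p0-[0,0,.11]]))
q=plan(R0,[.473,-.178,.22]);plan(R0,[.473,-.178,.183],q)
E
```

```text
[(307, np.int64(197)), (311, np.int64(200)), (315, np.int64(201)), (319, np.int64(202)), (323, np.int64(202)), (327, np.int64(202)), (331, np.int64(201)), (335, np.int64(201)), (339, np.int64(200))]
[ 0.47683957 -0.19281325  0.2       ] [ 0.48327644 -0.16649405  0.2       ] 76.2569817615396
[[324.24417983 198.68181853]
 [323.79318781 189.33233067]
 [323.42543409 181.71233259]
 [320.27857813 191.70666558]]
n 3 rot tot [0. 0. 0.] dist [ -0.8   3.8 -80.6]
[0.0, 0.0, 0.0, 26.9, 1.2, -0.6]
[0.0, 0.0, 0.0, 26.9, 1.2, -0.6]
[0.0, 0.0, 0.0, 26.9, 1.2, -0.6]
n 1 rot tot [0. 0. 0.] dist [  0.   0. -37.]
[0.0, 0.0, 0.0, 37.0, 0.0, -0.0]
```

Emit:
{"op": "carry_out", "data": {
  "rows": [
    [0,0,0,27,2,-0.7,85],
    [0,0,0,27,2,-0.7,85],
    [0,0,0,27,1.5,-0.7,85],
    [0,0,0,12,0,0,85],
    [0,0,0,12,0,0,85],
    [0,0,0,13,0,0,85],
    [0,0,0,0,0,0,85],
    [0,0,0,0,0,0,85]
  ]
}}

```text
clock: 7.02
tool_pos: [0.4733, -0.1768, 0.1825]
orientation: [0.189, 1.562, -0.189]
contact_force: [-0.3, 0.2, -0.0]
finger_gap: 0.085
```

Emit:
{"op": "carry_out", "data": {
  "rows": [
    [0,0,0,0,0,0,55],
    [0,0,0,0,0,0,45],
    [0,0,0,0,0,0,38],
    [0,0,0,0,0,0,34],
    [0,0,0,0,0,0,30],
    [0,0,0,0,0,0,30],
    [0,0,0,0,0,0,30],
    [0,0,0,0,0,0,30]
  ],
  "newtons": 35
}}

```text
clock: 7.68
tool_pos: [0.4734, -0.177, 0.1829]
orientation: [0.189, 1.561, -0.189]
contact_force: [0.6, -0.6, 6.5]
finger_gap: 0.0344
```

Emit:
{"op": "carry_out", "data": {
  "rows": [
    [0,0,0,-5,0,0,30],
    [0,0,0,-10,0,0,30],
    [0,0,0,-15,0,0,30],
    [0,0,0,-15,0,0,30],
    [0,0,0,0,0,0,30],
    [0,0,0,0,0,0,30]
  ]
}}

```text
clock: 8.18
tool_pos: [0.4736, -0.177, 0.2286]
orientation: [0.189, 1.56, -0.19]
contact_force: [-0.5, -0.4, -0.3]
finger_gap: 0.0344
```

```bash
python3 - <<'E'
from h import *
np.set_printoptions(precision=4,suppress=True)
P={n:arm.read_camera(n) for n in('wrist','scene')}
a=P['wrist']['pixels'][100:400,160:480];b=P['scene']['pixels'][60:260,220:420]
im=np.hstack([cv2.resize(a,(420,394)),cv2.resize(b,(380,394),interpolation=cv2.INTER_CUBIC)])
cv2.imwrite('pics/g1.png',im[:,:,::-1])
for n,p in P.items():
    for l in('green_head','green_tail'):
        print(n,l,arm.mark_of(l,p)[:1])
print(pose()[2]['contact_force'],pose()[1])
E
```

```text
wrist green_head [{'centre': [321.4, 248.2], 'score': 0.78}]
wrist green_tail [{'centre': [323.0, 175.0], 'score': 0.79}]
scene green_head [{'centre': [327.2, 124.1], 'score': 0.72}]
scene green_tail [{'centre': [328.4, 181.5], 'score': 0.78}]
[-0.3542  0.3206  0.0722] [ 0.473  -0.1767  0.2265]
```

View pics/g1.png

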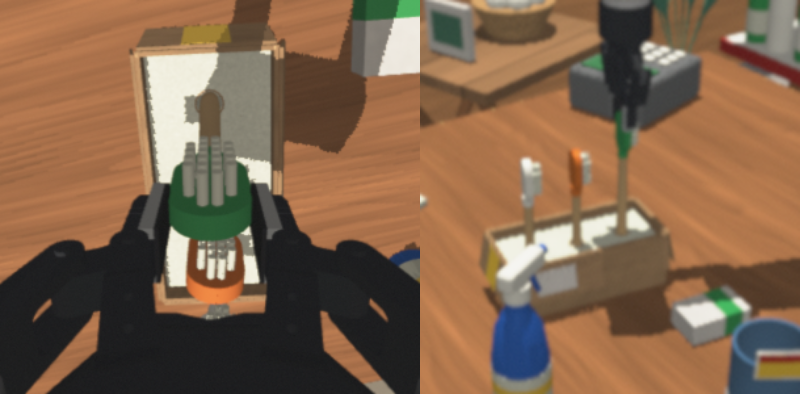

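The crop shows the green head held between both pads and its handle still in the hole. I'll lift it clear.

Emit:
{"op": "carry_out", "data": {
  "rows": [
    [0,0,0,-25,0,0,30],
    [0,0,0,-35,0,0,30],
    [0,0,0,-35,0,0,30],
    [0,0,0,-30,0,0,30],
    [0,0,0,0,0,0,30]
  ]
}}

```text
clock: 8.9
tool_pos: [0.4738, -0.1771, 0.3583]
orientation: [0.187, 1.556, -0.191]
contact_force: [0.6, 0.0, -0.3]
finger_gap: 0.0345
```

```bash
cat > inhand.py <<'E'
from h import *
np.set_printoptions(precision=4,suppress=True)
P={n:arm.read_camera(n) for n in('wrist','scene','top')}
R0,p0,s=pose();print(s['clock'],p0,s['joint_pos'],s['finger_gap'])
for l in('green_head','green_tail'):
    o=[]
    for n,p in P.items():
        a=arm.mark_of(l,p)
        if a and a[0]['score']>.4:o.append((p,a[0]['centre']));print(l,n,a[0])
    if len(o)>1:
        x,e=tri(o);print(l,x,e,'tool frame mm',1e3*R0.inv().apply(x-p0))
E
python3 inhand.py; python3 - <<'E'
from h import *
c=np.array([.522,.193]);q=plan(Rdown(76+60),[.47,.06,.345])
E
```

```text
9.05 [ 0.4732 -0.1768  0.3514] [-0.4081 -0.2565  1.5791  0.      1.8196 -1.738 ] 0.03405349259668501
green_head wrist {'centre': [322.3, 248.4], 'score': 0.89}
green_head scene {'centre': [327.6, 81.1], 'score': 0.84}
green_head [ 0.475  -0.1759  0.3624] [np.float64(0.7686439230534182), np.float64(0.7686439230534385)] tool frame mm [-10.968    1.3412   1.5494]
green_tail wrist {'centre': [322.6, 175.5], 'score': 0.82}
green_tail scene {'centre': [325.1, 140.9], 'score': 0.77}
green_tail top {'centre': [401.2, 259.8], 'score': 0.44}
green_tail [ 0.4749 -0.1752  0.189 ] [np.float64(1.9629193910102347), np.float64(4.4043985502973575), np.float64(2.5006983601735135)] tool frame mm [162.3906   1.9912   1.3844]
n 9 rot tot [-59.8  -0.1  -0. ] dist [ -3.1 236.8  -6.3]
[-6.6, -0.0, -0.0, 0.7, 25.5, -6.6]
[-6.6, -0.0, -0.0, 0.7, 26.1, -3.6]
[-6.6, -0.0, -0.0, 0.7, 26.3, -0.6]
[-6.6, -0.0, -0.0, 0.7, 26.2, 2.5]
[-6.6, -0.0, -0.0, 0.7, 25.7, 5.5]
[-6.6, -0.0, -0.0, 0.7, 24.9, 8.4]
[-6.6, -0.0, -0.0, 0.7, 23.8, 11.3]
[-6.6, -0.0, -0.0, 0.7, 22.3, 13.9]
[-6.6, -0.0, -0.0, 0.7, 20.6, 16.4]
```

```bash
cat >> h.py <<'E'
C=np.array([.522,.193,0]);U=np.array([np.cos(np.radians(56)),np.sin(np.radians(56)),0]);Lt=.172
def lean(theta,t,ztail,L=None):
    L=Lt if L is None else L
    a=np.radians(theta);x=np.sin(a)*U-np.array([0,0,np.cos(a)])
    return Rdown(146,x), C+t*U+np.array([0,0,ztail])-L*x
E
python3 - <<'E'
from h import *
R0,p0,_=pose()
q=plan(R0,p0+[0,.1,0])
Rt,pt=lean(27,.026,.17);print(pt)
plan(Rt,pt,q)
E
```

```text
n 3 rot tot [0. 0. 0.] dist [  0. 100.   0.]
[0.0, 0.0, 0.0, 0.0, 32.4, -8.0]
[0.0, 0.0, 0.0, 0.0, 32.4, -8.0]
[0.0, 0.0, 0.0, 0.0, 32.4, -8.0]
[0.49287367 0.14981845 0.32325312]
n 11 rot tot [-68.5 -23.6  16.4] dist [ 19.8 226.6 -28.1]
[-6.2, -2.1, 1.5, 2.6, 20.4, -3.2]
[-6.2, -2.1, 1.5, 3.0, 20.6, -1.0]
[-6.2, -2.1, 1.5, 3.6, 20.5, 1.1]
[-6.2, -2.1, 1.5, 4.2, 20.2, 3.1]
[-6.2, -2.1, 1.5, 4.8, 19.6, 5.1]
[-6.2, -2.1, 1.5, 5.6, 18.8, 7.0]
[-6.2, -2.1, 1.5, 6.3, 17.8, 8.8]
[-6.2, -2.1, 1.5, 7.1, 16.6, 10.4]
[-6.2, -2.1, 1.5, 8.0, 15.2, 11.9]
[-6.2, -2.1, 1.5, 8.8, 13.6, 13.1]
[-6.2, -2.1, 1.5, 9.7, 11.9, 14.1]
```

Emit:
{"op": "carry_out", "data": {
  "rows": [
    [0,0,0,0,24,-6,30],
    [0,0,0,0,32,-8,30],
    [0,0,0,0,32,-8,30],
    [0,0,0,0,12,-3,30],
    [-6.2,-2.1,1.5,2.6,20,-3,30],
    [-6.2,-2.1,1.5,3,20.5,-1,30],
    [-6.2,-2.1,1.5,3.6,20.5,1,30],
    [-6.2,-2.1,1.5,4.2,20,3,30]
  ]
}}

```text
clock: 10.02
tool_pos: [0.4798, 0.0091, 0.3415]
orientation: [-0.086, 1.405, 0.219]
contact_force: [-0.6, -0.5, -0.6]
finger_gap: 0.0342
```

Emit:
{"op": "carry_out", "data": {
  "rows": [
    [-6.2,-2.1,1.5,4.8,19.5,5,30],
    [-6.2,-2.1,1.5,5.6,19,7,30],
    [-6.2,-2.1,1.5,6.3,18,9,30],
    [-6.2,-2.1,1.5,7.1,16.5,10.5,30],
    [-6.2,-2.1,1.5,8,15,12,30],
    [-6.2,-2.1,1.5,8.8,13.5,13,30],
    [-6.2,-2.1,1.5,9.7,12,14,30],
    [0,0,0,0,0,0,30]
  ]
}}

```text
clock: 10.68
tool_pos: [0.4924, 0.154, 0.3224]
orientation: [-0.534, 1.013, 0.88]
contact_force: [0.0, -0.3, -0.7]
finger_gap: 0.0344
```

```bash
cat >> inhand.py <<'E'
save(P['wrist'],'w3.png');save(P['scene'],'s3.png')
for l,X in(('crock_rest',.118),('crock_card',.127),('crock_floor',.008)):
    o=[]
    for n,p in P.items():
        a=arm.mark_of(l,p)
        if a and a[0]['score']>.4:o.append((p,a[0]['centre']))
    if len(o)>1: print(l,*tri(o))
a=cv2.resize(P['wrist']['pixels'][:,120:520],(400,400));b=cv2.resize(P['scene']['pixels'][100:300,300:500],(400,400),interpolation=cv2.INTER_CUBIC)
cv2.imwrite('pics/a3.png',np.hstack([a,b])[:,:,::-1])
Rt,pt=lean(27,.026,.17);plan(Rt,pt)
E
python3 inhand.py
```

```text
10.8333 [0.4927 0.1517 0.3238] [ 0.0301 -0.4637  1.8287  0.3756  1.4998 -2.4848] 0.034460020925858835
green_head wrist {'centre': [322.0, 248.6], 'score': 0.94}
green_head scene {'centre': [412.6, 139.3], 'score': 0.82}
green_head top {'centre': [207.7, 249.0], 'score': 0.87}
green_head [0.4899 0.1492 0.3294] [np.float64(2.8337420505071216), np.float64(1.479457188044995), np.float64(4.210434112584205)] tool frame mm [-6.6751  0.8856 -0.7753]
green_tail wrist {'centre': [319.3, 167.2], 'score': 0.59}
green_tail scene {'centre': [411.0, 221.5], 'score': 0.71}
green_tail top {'centre': [190.3, 223.9], 'score': 0.56}
green_tail [0.5294 0.2114 0.1644] [np.float64(1.5378055017994894), np.float64(0.8370109946179644), np.float64(1.6985518599336353)] tool frame mm [173.8514   2.3285  -8.9068]
crock_rest [0.4947 0.1571 0.1176] [np.float64(3.3619452166371078), np.float64(3.121132589134169), np.float64(3.5954295791904975)]
crock_card [0.5492 0.237  0.1299] [np.float64(3.81669169727064), np.float64(3.0189293603987224), np.float64(3.340434643401053)]
crock_floor [0.5241 0.1933 0.009 ] [np.float64(3.7305287152884374), np.float64(2.3922121373429164), np.float64(2.2648231210791216)]
n 1 rot tot [-0.3 -0.3 -0.2] dist [ 0.1 -2.4 -0.6]
[-0.3, -0.3, -0.2, -0.3, -1.4, -2.0]
```

View pics/a3.png

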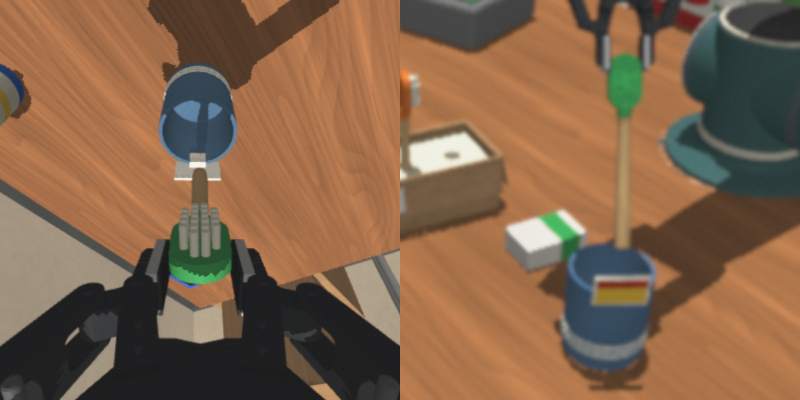

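The views show the tail above the crock opening, about 19 mm toward the card from centre. The brush has swung about 3° in the grip, so it tilts roughly 24°. I'll shift it slightly and lower it.

Emit:
{"op": "carry_out", "data": {
  "rows": [
    [0,0,0,1.8,-2.5,3.6,30],
    [0,0,0,13.5,0,-6.8,30],
    [0,0,0,22.3,0,-11.4,30],
    [0,0,0,22.3,0,-11.4,30],
    [0,0,0,22.3,0,-11.4,30],
    [0,0,0,22.3,0,-11.4,30],
    [0,0,0,9,0,-4.6,30],
    [0,0,0,0,0,0,30]
  ]
}}

```text
clock: 12.25
tool_pos: [0.4954, 0.154, 0.196]
orientation: [-0.53, 1.019, 0.874]
contact_force: [0.1, -0.3, -0.4]
finger_gap: 0.0344
```

```bash
sed -i 's/a3.png/a4.png/;s/w3/w4/;s/s3/s4/' inhand.py; python3 inhand.py
```

```text
12.4 [0.4967 0.154  0.2003] [ 0.0343 -0.4468  2.0157  0.3889  1.3071 -2.5612] 0.03408804530546215
green_head wrist {'centre': [321.9, 248.6], 'score': 0.74}
green_head scene {'centre': [405.5, 188.5], 'score': 0.92}
green_head top {'centre': [220.9, 246.7], 'score': 0.77}
green_head [0.4908 0.1488 0.2051] [np.float64(0.9553172953246376), np.float64(0.36388197018204504), np.float64(1.2848674949111054)] tool frame mm [-7.7208  1.9903 -4.6187]
green_tail wrist {'centre': [320.5, 173.0], 'score': 0.66}
green_tail top {'centre': [201.5, 219.5], 'score': 0.58}
green_tail [0.5404 0.2229 0.0281] [np.float64(1.818696104959701), np.float64(1.8186961049595538)] tool frame mm [190.4803   1.7629  -4.7469]
crock_rest [0.4964 0.158  0.1171] [np.float64(0.06824915045111893), np.float64(0.06824915045106522)]
crock_card [0.5471 0.2336 0.1247] [np.float64(0.28537761283039276), np.float64(0.2853776128303418)]
crock_floor [0.5207 0.1976 0.0017] [np.float64(1.4820118177130805), np.float64(1.4820118177130925)]
n 4 rot tot [-0.3 -0.3 -0.2] dist [ -3.2  -4.1 124.8]
[-0.1, -0.1, -0.1, -28.5, 0.3, 12.9]
[-0.1, -0.1, -0.1, -28.4, 0.2, 12.9]
[-0.1, -0.1, -0.1, -28.4, 0.2, 12.9]
[-0.1, -0.1, -0.1, -28.4, 0.1, 13.0]
```

View pics/a4.png

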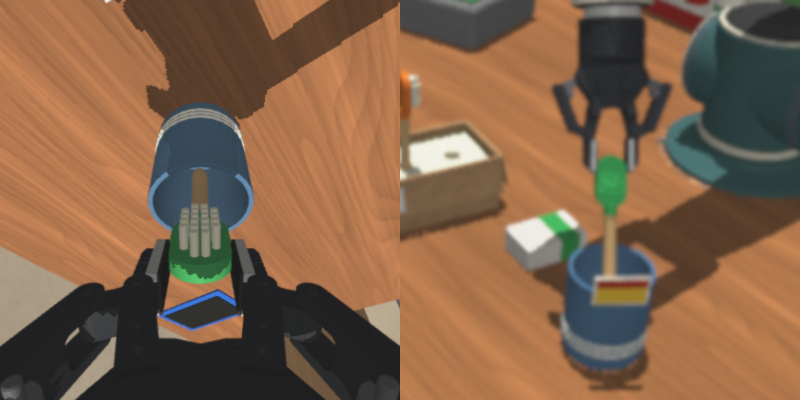

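The handle passes inside the rim at crop (199,170), clear of the card, with roughly 29 mm left to the floor. I'll lower it the rest of the way gently.

Emit:
{"op": "carry_out", "data": {
  "rows": [
    [0,0,0,9,0,-4.6,30],
    [0,0,0,9,0,-4.6,30],
    [0,0,0,0,0,0,30],
    [0,0,0,1.8,0,-0.9,30],
    [0,0,0,0,0,0,30],
    [0,0,0,0,0,0,30]
  ]
}}

```text
clock: 13.65
tool_pos: [0.4959, 0.1539, 0.1763]
orientation: [-0.531, 1.015, 0.873]
contact_force: [-0.1, 0.3, -0.6]
finger_gap: 0.0339
```

Emit:
{"op": "carry_out", "data": {
  "rows": [
    [0,0,0,1.8,0,-0.9,30],
    [0,0,0,0,0,0,30],
    [0,0,0,0.9,0,-0.5,30],
    [0,0,0,0,0,0,30],
    [0,0,0,0,0,0,30]
  ]
}}

```text
clock: 14.07
tool_pos: [0.4959, 0.1539, 0.1732]
orientation: [-0.531, 1.015, 0.873]
contact_force: [-0.3, -0.5, -0.5]
finger_gap: 0.034
```

Emit:
{"op": "carry_out", "data": {
  "rows": [
    [0,0,0,1.8,0,-0.9,30],
    [0,0,0,0,0,0,30],
    [0,0,0,0,0,0,30]
  ]
}}

```text
clock: 14.32
tool_pos: [0.4958, 0.1539, 0.171]
orientation: [-0.531, 1.016, 0.873]
contact_force: [0.2, 0.6, -0.2]
finger_gap: 0.034
```

Emit:
{"op": "carry_out", "data": {
  "rows": [
    [0,0,0,1.8,0,-0.9,30],
    [0,0,0,0,0,0,30],
    [0,0,0,0,0,0,30]
  ]
}}

```text
clock: 14.57
tool_pos: [0.4958, 0.1539, 0.169]
orientation: [-0.531, 1.016, 0.873]
contact_force: [-1.1, -0.7, 0.0]
finger_gap: 0.0344
```

Emit:
{"op": "carry_out", "data": {
  "rows": [
    [0,0,0,1.8,0,-0.9,30],
    [0,0,0,0,0,0,30],
    [0,0,0,0,0,0,30]
  ]
}}

```text
clock: 14.82
tool_pos: [0.496, 0.1539, 0.1674]
orientation: [-0.531, 1.015, 0.873]
contact_force: [-1.2, -1.0, 2.3]
finger_gap: 0.0341
```

```bash
python3 - <<'E'
from h import *
np.set_printoptions(precision=4,suppress=True)
for i in range(5):
    p=arm.read_camera('wrist');R0,p0,s=pose();print(s['contact_force'],s['ft_torque'],p0,arm.mark_of('green_head',p)[:1],arm.mark_of('green_tail',p)[:1])
E
```

```text
[ 0.137  -0.9995  2.7448] [-0.1875  0.1315 -0.0592] [0.4959 0.1539 0.1674] [{'centre': [323.8, 248.7], 'score': 0.55}] []
[-0.5998 -1.6492  4.3102] [-0.2297  0.1215 -0.0027] [0.4959 0.1539 0.1673] [{'centre': [322.9, 250.1], 'score': 0.84}] []
[-0.7961 -1.7873  4.2181] [-0.2122  0.0531 -0.0099] [0.4959 0.1539 0.1673] [{'centre': [322.3, 251.1], 'score': 0.71}] []
[-0.8394 -1.6171  4.8574] [-0.165   0.0308 -0.0278] [0.4959 0.1539 0.1673] [{'centre': [323.0, 248.8], 'score': 0.58}] []
[-0.4403 -2.1228  5.3293] [-0.2293  0.0701 -0.0702] [0.4959 0.1539 0.1673] [{'centre': [321.3, 247.8], 'score': 0.71}] []
```

Floor contact: Fz is about 4.5 N. Now I tilt about the tail until the handle touches the rest rim.

Emit:
{"op": "carry_out", "data": {
  "rows": [
    [0,-1,0,-0.3,0,-3,30],
    [0,-1,0,-0.2,0,-3,30],
    [0,-1,0,-0.2,0,-3,30],
    [0,0,0,0,0,0,30],
    [0,0,0,0,0,0,30]
  ]
}}

```text
clock: 15.98
tool_pos: [0.4909, 0.1466, 0.1632]
orientation: [-0.505, 0.968, 0.882]
contact_force: [0.0, -0.7, 0.9]
finger_gap: 0.0344
```

Emit:
{"op": "carry_out", "data": {
  "rows": [
    [0,-1,0,-0.1,0,-3,30],
    [0,-1,0,-0.1,0,-3,30],
    [0,0,0,0,0,0,30],
    [0,0,0,0,0,0,30]
  ]
}}

```text
clock: 16.32
tool_pos: [0.488, 0.1424, 0.1603]
orientation: [-0.488, 0.936, 0.889]
contact_force: [-0.4, 0.0, 1.1]
finger_gap: 0.0343
```

```bash
sed -i 's/a4.png/a5.png/;s/w4/w5/;s/s4/s5/' inhand.py; python3 inhand.py; python3 - <<'E'
from h import *
for i in range(3):
    arm.read_camera('top');s=pose()[2];print(s['contact_force'],U@s['contact_force'],s['ft_torque'])
E
```

```text
16.4667 [0.4882 0.1427 0.1608] [-0.0398 -0.4845  2.1255  0.4958  1.232  -2.6865] 0.03407867189499617
green_head wrist {'centre': [319.9, 248.4], 'score': 0.79}
green_head scene {'centre': [402.4, 199.3], 'score': 0.75}
green_head top {'centre': [233.8, 250.2], 'score': 0.83}
green_head [0.4832 0.1345 0.1671] [np.float64(2.686062956888752), np.float64(2.6858627780714333), np.float64(4.004351433718689)] tool frame mm [-10.4419  -0.4379  -4.8145]
green_tail top {'centre': [207.0, 220.5], 'score': 0.74}
crock_rest [0.4964 0.154  0.121 ] [np.float64(1.7743122070647892), np.float64(1.0503479532101738), np.float64(0.7827869583762499)]
crock_card [0.5464 0.2368 0.1281] [np.float64(1.6732982191562507), np.float64(1.217899162964205), np.float64(1.4675197817517907)]
crock_floor [0.5222 0.191  0.0113] [np.float64(4.39707276908501), np.float64(4.397072769085224)]
n 5 rot tot [-0.3  4.7 -0.2] dist [  4.7   7.1 162.5]
[-0.1, 0.9, -0.0, -26.8, 0.2, 18.5]
[-0.1, 0.9, -0.0, -27.1, 0.2, 18.1]
[-0.1, 0.9, -0.0, -27.4, 0.1, 17.6]
[-0.1, 0.9, -0.0, -27.6, 0.1, 17.2]
[-0.1, 0.9, -0.0, -27.9, 0.1, 16.7]
[-0.07595015  0.24213463 -0.48192155] 0.1582679189969077 [-0.2138818   0.14079546  0.04665727]
[ 0.48162003 -0.87936263 -0.41500538] -0.4597061599066593 [-0.2223963   0.17984115  0.03156452]
[0.60670837 0.85772417 0.70017287] 1.050352582350155 [-0.22612906  0.15462077  0.01463134]
```

View pics/a5.png

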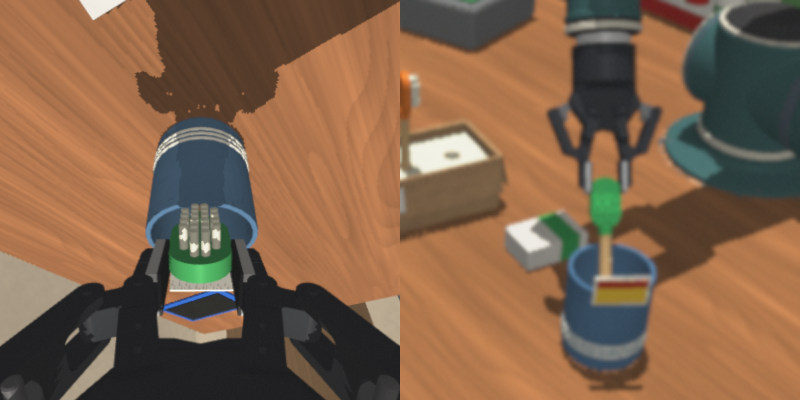

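Emit:
{"op": "carry_out", "data": {
  "rows": [
    [0,0,0,0.8,0,-0.5,30],
    [0,0,0,0,0,0,30],
    [0,0,0,0.8,0,-0.5,30],
    [0,0,0,0,0,0,30],
    [0,0,0,0,0,0,30]
  ]
}}

```text
clock: 17.78
tool_pos: [0.4882, 0.1427, 0.159]
orientation: [-0.489, 0.936, 0.889]
contact_force: [-0.0, -0.7, 2.5]
finger_gap: 0.0341
```

Emit:
{"op": "carry_out", "data": {
  "rows": [
    [0,-1,0,0,0,-3,30],
    [0,0,0,0,0,0,30],
    [0,0,0,0,0,0,30]
  ]
}}

```text
clock: 18.03
tool_pos: [0.4865, 0.1404, 0.1569]
orientation: [-0.48, 0.92, 0.892]
contact_force: [0.8, 0.8, 0.1]
finger_gap: 0.0344
```

```bash
python3 - <<'E'
from h import *
for i in range(4):
    p=arm.read_camera('scene');s=pose()[2];print(s['tool_pos'],s['contact_force'],U@s['contact_force'],s['ft_torque'],s['joint_pos'][5])
E
```

```text
[0.48654629 0.14048376 0.15700632] [ 0.2330477   0.58940633 -0.70904915] 0.6189586171040654 [-0.03871898  0.0413315   0.02998707] -2.710147823208798
[0.48661939 0.14053849 0.15713349] [0.44491221 1.14032822 0.00839868] 1.1941666936864437 [0.07469192 0.04546097 0.02450223] -2.710049048236234
[0.48667099 0.14058438 0.15720468] [0.86012363 0.53550594 0.0330402 ] 0.9249295752629692 [-0.01632659  0.08290078  0.08299674] -2.7100520224039197
[0.48670515 0.1406157  0.15722189] [-0.11526344  1.01435924 -0.29522765] 0.7764874210908794 [-0.00274442  0.04455942  0.09622382] -2.710045718941529
```

Emit:
{"op": "carry_out", "data": {
  "rows": [
    [0,0,0,0.8,0,-0.5,30],
    [0,-0.7,0,0,0,-2.1,30],
    [0,0,0,0,0,0,30],
    [0,0,0,0,0,0,30]
  ]
}}

```text
clock: 18.57
tool_pos: [0.4858, 0.1391, 0.1553]
orientation: [-0.474, 0.908, 0.894]
contact_force: [2.0, 1.7, 1.5]
finger_gap: 0.0343
```

```bash
sed -i 's/a5.png/a6.png/;s/w5/w6/;s/s5/s6/;/green_head/,/tool frame/!b' inhand.py; python3 - <<'E'
from h import *
np.set_printoptions(precision=4,suppress=True)
for i in range(4):
    p=arm.read_camera('top');R0,p0,s=pose();print(s['tool_pos'],s['contact_force'],U@s['contact_force'],s['ft_torque'])
q=arm.read_camera('scene')
a=arm.mark_of('green_tail',p)[:1];print(a, 'tail floor', [(U@(atz(p,a[0]['centre'],.0125)-C)) for _ in a])
m=arm.mark_of('crock',p)[:1],arm.mark_of('crock',q)[:1];print(m)
im=np.hstack([cv2.resize(x,(400,400),interpolation=cv2.INTER_CUBIC) for x in (p['pixels'][180:280,160:260],q['pixels'][160:300,340:480])])
cv2.imwrite('pics/a6.png',im[:,:,::-1])
E
```

```text
[0.4858 0.1391 0.1553] [2.1005 2.5595 0.9095] 3.2965300476612205 [ 0.2862 -0.2122  0.017 ]
[0.4858 0.1391 0.1554] [1.8815 2.0046 2.0619] 2.714013325066345 [ 0.2261 -0.1721 -0.0457]
[0.4858 0.1391 0.1553] [0.7267 1.4902 2.4153] 1.6417875987360944 [ 0.2233 -0.2315 -0.0553]
[0.4858 0.1392 0.1553] [1.6526 1.7388 2.3343] 2.365674949272904 [ 0.2294 -0.2257 -0.0482]
[{'centre': [203.3, 221.3], 'score': 0.6}] tail floor [np.float64(0.0322294343477578)]
([{'centre': [219.2, 226.4], 'score': 0.9}], [])
```

View pics/a6.png

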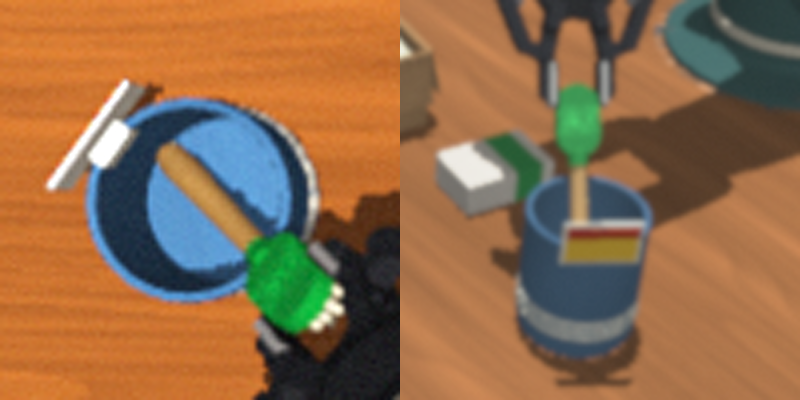

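The top crop shows the handle across the crock, its tail at the floor on the card side and its neck on the rim opposite the card. Rim and floor forces are about 2 N each. I'll release, then back off along the tool axis.

Emit:
{"op": "carry_out", "data": {
  "rows": [
    [0,0,0,0,0,0,37],
    [0,0,0,0,0,0,40],
    [0,0,0,0,0,0,45],
    [0,0,0,0,0,0,55],
    [0,0,0,0,0,0,65],
    [0,0,0,0,0,0,65],
    [0,0,0,0,0,0,65],
    [0,0,0,0,0,0,65]
  ]
}}

```text
clock: 19.63
tool_pos: [0.4857, 0.1391, 0.1552]
orientation: [-0.475, 0.909, 0.894]
contact_force: [-0.3, -0.4, 0.1]
finger_gap: 0.0649
```

Emit:
{"op": "carry_out", "data": {
  "rows": [
    [0,0,0,-5,0,0,65],
    [0,0,0,-12,0,0,65],
    [0,0,0,-20,0,0,65],
    [0,0,0,-25,0,0,65],
    [0,0,0,-25,0,0,65],
    [0,0,0,-25,0,0,65],
    [0,0,0,-20,0,0,65],
    [0,0,0,0,0,0,65]
  ]
}}

```text
clock: 20.3
tool_pos: [0.4455, 0.0773, 0.2696]
orientation: [-0.477, 0.905, 0.891]
contact_force: [-0.2, 0.3, 0.3]
finger_gap: 0.0651
```

```bash
python3 - <<'E'
from h import *
np.set_printoptions(precision=4,suppress=True)
for i in range(6): arm.read_camera('top')
p=arm.read_camera('top');q=arm.read_camera('scene');print(pose()[2]['clock'],pose()[1],pose()[2]['contact_force'])
for n in('green_head','green_tail','crock_rest','crock_card','crock','soap'):
    a=arm.mark_of(n,p);b=arm.mark_of(n,q)
    print(n,[k[0]['centre'] if k else None for k in(a,b)],tri([(p,a[0]['centre']),(q,b[0]['centre'])]) if a and b else '')
im=np.hstack([cv2.resize(x,(400,400),interpolation=cv2.INTER_CUBIC) for x in (p['pixels'][180:280,160:260],q['pixels'][160:300,340:480])])
cv2.imwrite('pics/a7.png',im[:,:,::-1])
E
```

```text
20.7 [0.4453 0.079  0.2647] [ 0.3233 -0.3662 -0.1057]
green_head [[232.0, 247.9], [401.2, 202.8]] (array([0.487 , 0.1364, 0.1572]), [np.float64(1.3705547636271993), np.float64(1.3705547636270456)])
green_tail [[202.0, 217.7], None] 
crock_rest [[224.3, 243.8], [403.9, 223.4]] (array([0.4928, 0.1583, 0.1125]), [np.float64(1.3111857337345332), np.float64(1.3111857337346322)])
crock_card [[184.5, 214.6], [409.2, 245.5]] (array([0.5493, 0.2341, 0.1222]), [np.float64(0.8188338610494665), np.float64(0.8188338610495569)])
crock [[216.4, 227.8], None] 
soap [[299.6, 262.1], [374.0, 226.2]] (array([ 0.4506,  0.0122, -0.0032]), [np.float64(3.3224847498063497), np.float64(3.322484749806414)])
```

View pics/a7.png

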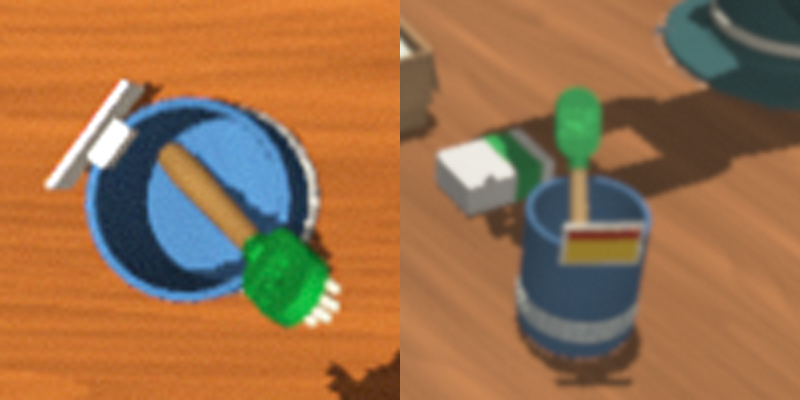

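```bash
python3 -c "
from workcell import arm
print(arm.close_job())"
```

```text
the job is handed in; nothing more can be done
None
```

The green brush is standing in the blue crock, handle end down. It leans on the rim opposite the price card and leaves the card clear.

- **How it was placed:** I gripped the head by its side edges at 35 N and lifted it straight out of the carton. I lowered it tilted until the handle end met the floor, which read about 4–5 N. I then tilted it onto the rim opposite the card, which read about 2–3 N sideways, let go and backed off along the brush. The clock was at about 21 s when I handed in.
- **Last checks:** The top and scene pictures show the brush in the same place before and after release, with its tail at the floor on the card side and its neck on the opposite rim. The card and crock marks stayed within a few mm, which is about the networks' scatter. The gripper was more than 100 mm away, with no contact force beyond sensor noise.
- **Uncertain or in disagreement:**
  - The brush swung about 3° in the grip while being carried.
  - Individual network marks disagreed by up to 5 mm, so I relied on the measured forces for the last few millimetres.
  - The tail mark was not found in the last scene picture.
  - The soap mark read about 5 mm in y from its first value, with a poor 3 mm fit. The arm never came near the soap.
  - I made no final check of the other brushes or the spray bottle; the arm did not go near them after the lift.

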